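# Move the hanging clay pot to the drawing stand and lock it

## Task

Lift the red clay pot up and off its double hook under the rack's shelf and gently stand it upright in the blue ring of the drawing stand. Once it stands there and you have let go of it, turn the stand's red lock knob clockwise past its click to the locked position. Leave the pale pot hanging on its hook and do not shift the other things on the bench.

Things in the scene. Friction and masses are not known exactly. Their poses are not given: they have to be found in the camera images.
- red_pot: Red-brown clay pot with a dark brown band, open top and a rigid steel carrying bow; 0.3 to 0.6 kg. Origin: centre of its flat underside, z up. Foot 60 mm across, widening evenly to 110 mm at 48 mm height; rim 76 mm across at 88 mm. The bow stands in its y-z plane: 10 mm uprights at y = -60 and +60 mm, joined by a straight top bar whose centre line is 150 mm above the underside.
- red_pot_bar (a point): Middle of the red pot's round top bar, on its centre line: bar 14 mm thick, 120 mm long along y (the axes are the pot's), 62 mm above the rim. The place to grip: above the centre of mass, between the two prongs.
- pale_pot: Pale clay pot with a grey band, of the same shape, size and bow, hanging in the other bay. Origin: centre of its underside. To be left hanging.
- rack: Fixed open rack, blue posts, red crossbars, plywood shelf on top, two bays 200 mm apart along its y (either pot may hang in either). Origin on the bench under the line of the hung bars, midway between the bays (their centres at y = -100 and +100 mm); front is -x, z up. Hung bars lie along its y, centre line 235 mm above the bench. Feet 30 mm wide at y = -210 and +210 mm, x = -30 to +170 mm.
- rack_prongs (a point): Midway between the bays, at the height of the hung bars' centre line. In each bay two 10 mm prongs, 42 mm each side of its centre, come forward along -x from a red crossbar 135 mm behind the bar. Their tips turn up, reaching 29 mm in front of the bar's centre line and 16 mm above its underside: the pot must rise 20 mm to come out. 12 to 32 mm behind the bar they step up 14 mm.
- rack_shelf (a point): Middle of the lower front edge of the rack's shelf, which covers both bays and carries pots: 360 mm above the bench (18 mm thick), 5 mm behind the hung bars' centre line, 125 mm above it. A gripper pointing straight down does not fit under it; one leaned back to the front by 25 to 45 degrees does.
- stand: Fixed grey drawing stand: plate 150 mm (x) by 285 mm (y), 20 mm thick, from y = -210 to +75 mm. Origin on the bench below the ring's centre, z up. The blue ring is 104 mm outside, 88 mm inside and 12 mm high above the plate. The lock knob is 150 mm from the ring's centre towards -y. A look-only brass tongue between knob and ring slides to the ring as it locks.
- stand_seat (a point): Centre of the ring on the plate's upper face (20 mm above the bench), where the middle of the pot's underside belongs. Any yaw of the pot will do.
- lock (a joint): Angle of the red lock knob, rad: 0 unlocked (start), 1.2 locked (end stop), growing clockwise seen from above. An over-centre catch holds it at either end: it pushes back with about 0.12 N m at first, falling to nothing at 0.6, then snaps on to 1.2 and stays there.
- lock_grip (a point): On the knob's upright axis, 57 mm above the bench, at the height to grip. The knob is a 64 mm disc with an upright bar grip 61 mm long, 14 mm thick and 30 mm high (top 64 mm above the bench) running along this point's x; the point turns with the knob (at 0 its axes are the stand's).
- bowl: Bystander: red clay bowl, 110 mm across, 40 mm high, on the bench under the rack between the bays. Origin: centre of its underside.
- brush: Bystander: wooden brush 200 mm long lying on the bench in front of the rack. Origin: the middle of its length, on the bench; x along it.
- mug: Bystander: blue mug, 80 mm across, 90 mm high, to the left. Origin: centre of its underside.
- jar: Bystander: amber glass jar, 66 mm across, 85 mm high, beyond the stand. Origin: centre of its underside.
- globe: Bystander: pale round pot, 90 mm across, 74 mm high, on the bench in front of the rack, to the left. Origin: centre of its underside.
Things that resemble listed ones, but are neither listed nor needed, are in the scene too. Leave any yellow look-alike of the red_pot alone.

How it is judged (in metres and radians):
On the way, in this order (a step that is already met when the one before it is completed fails the run):
1. the red pot is lifted up clear of its prongs (raised over 10 mm, not touching the rack) (z of red_pot in the frame of rack above 0.095 m and contact force between red_pot and rack below 0.1 N), for 0.1 s.
2. the red pot stands upright in the ring, let go of (horizontal distance between red_pot and stand_seat below 0.012 m and z of red_pot in the frame of stand_seat between -0.004 and 0.004 m and angle between red_pot's own z axis and vertical below 0.09 rad and contact force between the fingers and red_pot below 0.1 N), for 0.3 s.
3. the lock knob is turned past its click to locked (value of joint lock above 1.05 rad), for 0.2 s.
At the end, for the whole second after the job is handed in: The red pot stands still, upright (within 5 degrees) and let go of, in the ring, its underside on the plate (within 4 mm) and within 12 mm of the ring's centre; the lock knob is at 1.05 rad or more (locked); the pale pot still hangs on its hook (all of step 2 and linear speed of red_pot below 0.02 m/s and value of joint lock above 1.05 rad and z of pale_pot in the frame of rack above 0.08 m and linear speed of pale_pot below 0.05 m/s); the robot touches nothing.
It fails at once if the red pot is dropped or slammed into the ring (faster than 0.4 m/s within 30 mm of the plate) (horizontal distance between red_pot and stand_seat below 0.05 m and z of red_pot in the frame of stand_seat below 0.03 m and linear speed of red_pot above 0.4 m/s).
It fails at once if the red pot is tipped more than 60 degrees (angle between red_pot's own z axis and vertical above 1.05 rad).
It fails at once if the pale pot is shifted by more than 40 mm (distance of pale_pot from where it was at the start of the episode above 0.04 m).
It fails at once if another thing on the bench is shifted by more than 40 mm (distance of any of bowl, brush, mug, jar, globe from where it was at the start of the episode above 0.04 m).
It also fails if it takes over 64 s, if anything falls off the work surface, if the arm or the gripper's body presses on something with over 40 N, if the wrist force passes 120 N, or if a joint passes its speed limit or range.

## Robot

A 6-joint arm with a two-finger parallel gripper is mounted at the origin on the work surface. World frame = base frame: x ahead of the robot, y to its left, z up, the work surface at z = 0. Lengths are in m, angles in degrees, forces in N, time in s.
With the tool pointing down it reaches from about 0.3 to 0.75 m from the base axis. Payload 8.5 kg.
Tool frame: the origin (TCP) lies midway between the tips of the shut fingers; the grasp point (between the pads) lies 19 mm behind it; z points along the fingers, y is the line along which they close (so a half turn about z gives the same grasp; the last joint's range is limited). The gripper opens to 85 mm and grips with 20 to 120 N. Pads are 22 mm wide; open, the fingers measure 114 mm over their backs; the gripper's body (76 mm by 85 mm) begins 54 mm behind the grasp point. The pads swing forward as they close: fully open they stand 13 mm farther back than shut.
Start: joints at [61.117, 21.807, 74.336, -0, 83.858, -12.336], TCP at [0.157, 0.527, 0.231] pointing down, gripper open.
Joint ranges: [-178.18, 178.18], [-50.72, 133.34], [12.68, 142.11], [-81.47, 261.47], [9.98, 163.14], [-165.26, 165.26]. Speed limits (degrees/s): [136.94, 136.94, 180, 180, 180, 180].

## Interface

Orientations are given as a 3x3 rotation matrix whose columns are the frame's x, y, z axes.
In Python, from bench import r gives the robot as it stands.
- The arm moves only by the shell command python3 -m creep 'ROWS'. ROWS is JSON, a list of rows, each a list of 7 numbers: the shift along the tool's x, y, z in m, then the turn, a rotation vector about the tool's x, y, z in units of 6 degrees (1.0 is 6 degrees), then the finger opening in m, from 0 to 0.0854. In form: [[tx, ty, tz, ax, ay, az, grip], ...]. A call has 1 to 5 rows; each row is the pose to reach, as a shift and turn from the pose commanded when the call began, along the tool's axes at that moment; what a row does not reach only later rows make up. A row lasts 1/12 s, in which the tool goes at most 41.7 mm and 7.16 degrees, less where a joint would pass 70% of its speed; a pose out of reach is approached as far as the arm can. A call with a gripper value outside its range is refused whole. The fingers move at their own pace and stop on an object; the grip force is fixed at half the most. Time passes only in rows, so rows that repeat a pose let the fingers close. It gives the time, the measured TCP pose, the force, the opening and the grip force at its end, in the units of the state.
- r.sense(): the state, without advancing time (a new reading comes with each control period).
- r.grab_frame(name): name is "scene" or "top" or "wrist"; returns a dict with "color" (400x640x3 uint8, red, green, blue), "fx", "fy", "cx", "cy" (pixels), "k1" (the pictures are not rectified: a ray, as slopes to the right and down, at radius r is drawn at 1 + k1 r^2 times it, then the intrinsics apply), "R" (3x3) and "t" (3): a world point X has camera coordinates R X + t; the wrist camera has in their place "hand_eye" (4x4, takes a point from camera to tool coordinates, whose origin is the TCP and whose axes are the flange's). Camera axes: x right, y down, z forward; pixel columns grow to the right and rows downward; lengths in m; the calibration is good to about 2 mm. A picture is of the moment at which its call begins: read the wrist's pose just before it. There is no depth.
- r.hand_in(): hands the job in; it is judged then, once.
The state is a dict: "time": time; "qpos": joint angles; "joint_velocities": joint speeds; "joint_efforts": joint torques, N m; "eef_pos": TCP position; "eef_rot": TCP orientation; "contact_force": force on the tool from outside, world axes, zero at the start; "ft_torque": the same for the moment, N m; "opening": opening from 0.0 (shut) to 1.0 (fully open); "finger_force": force on a finger pad.
Only numpy, scipy, OpenCV 4.12 (cv2) and the standard library are available. Lean on these libraries where they do the work, as an engineer would, in place of code of your own. Each camera call takes 0.05 s, during which the arm holds its last target. There are 200 camera calls.

## Working session

There is one attempt and no reset: what is moved stays moved. The work goes in short steps, Python scripts to look and compute and a shell command to move; the robot and the scene stay as the last step left them, time stands still between calls to the robot, and variables do not carry over. Pictures are saved under pics/ and viewed, at most 12 in all, crops included, and the job is handed in when it is done.

```bash
ls; mkdir -p pics
python3 - <<'E'
from bench import r
import cv2,pickle
s=r.sense();print(s)
for n in("scene","top","wrist"):
    f=r.grab_frame(n);cv2.imwrite(f"pics/{n}0.png",f["color"][:,:,::-1]);
    pickle.dump((f,s),open(f"{n}0.pkl","wb"));print(n,{k:v for k,v in f.items() if k!="color"})
E
```

```text
pics
{'time': 0.0, 'qpos': array([ 6.11189221e+01,  2.18394041e+01,  7.43844416e+01,  4.09777602e-06,
        8.38579642e+01, -1.23361453e+01]), 'joint_velocities': array([ 0.04343965,  0.02922927,  0.02740247,  0.03103322,  0.03704949,
       -0.11952923]), 'joint_efforts': array([-1.24162911e-03, -4.48468029e+01, -2.31276637e+01, -2.35598191e-04,
        4.79334718e-03, -1.08744732e-05]), 'eef_pos': array([0.15648283, 0.52696423, 0.23072848]), 'eef_rot': array([[-9.58596601e-01,  2.84766712e-01, -6.89705508e-04],
       [ 2.84767384e-01,  9.58595835e-01, -1.25022796e-03],
       [ 3.05125521e-04, -1.39486991e-03, -9.99998981e-01]]), 'contact_force': array([-0.17355684,  0.73331303,  0.48850941]), 'ft_torque': array([ 0.01589187, -0.00995741,  0.00712806]), 'finger_force': 0.0, 'opening': 1.001717395200305}
scene {'fx': 503.1215917626494, 'fy': 503.1215917626494, 'cx': 316.9284599043174, 'cy': 195.93616189845028, 'k1': -0.059207312563737687, 'R': array([[ 0.71347968, -0.70067303, -0.00201467],
       [-0.62645246, -0.63660932, -0.44976203],
       [ 0.31385356,  0.32215817, -0.89314
[... 189 characters left out ...]
71161, 'R': array([[ 0.01695072, -0.99984477, -0.0048062 ],
       [-0.98516069, -0.01588028, -0.1708983 ],
       [ 0.17079545,  0.00763173, -0.98527695]]), 't': array([0.09138363, 0.53801343, 1.38555766])}
wrist {'fx': 355.25669384589634, 'fy': 355.25669384589634, 'cx': 317.5672025567477, 'cy': 198.79851473305408, 'k1': -0.004205162636185845, 'hand_eye': array([[ 2.97551942e-04, -9.62030552e-01, -2.72941621e-01,
         7.02436034e-02],
       [ 9.99999407e-01,  5.72190019e-04, -9.26617615e-04,
         3.48519235e-04],
       [ 1.04760893e-03, -2.72941184e-01,  9.62030152e-01,
        -1.42772836e-01],
       [ 0.00000000e+00,  0.00000000e+00,  0.00000000e+00,
         1.00000000e+00]])}
```

View pics/scene0.png

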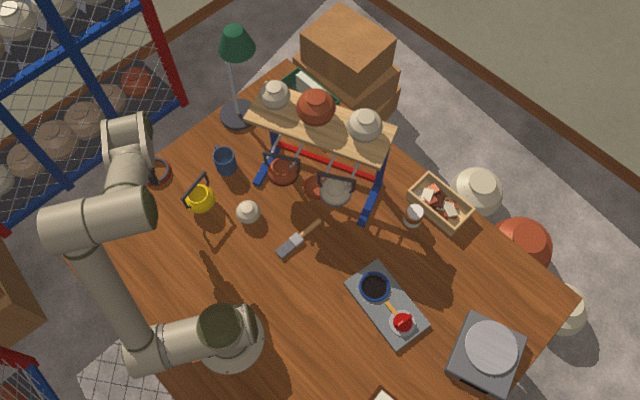

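View pics/top0.png

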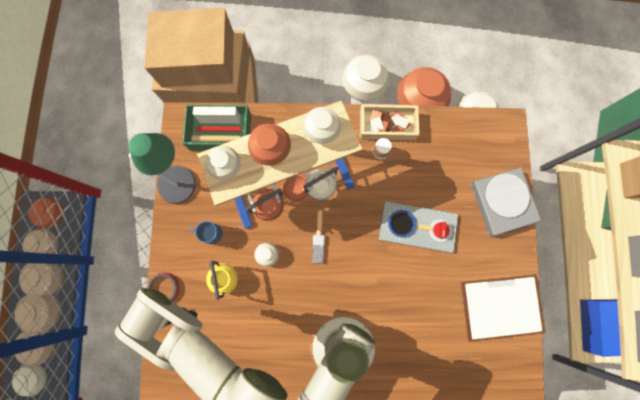

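Run:
```python
import cv2,numpy as np
a=cv2.imread("pics/scene0.png");b=cv2.imread("pics/top0.png")
def c(im,x,y):
    t=cv2.resize(im[y:y+75,x:x+100],(400,300),interpolation=cv2.INTER_CUBIC)
    for i in range(0,100,10):
        cv2.line(t,(i*4,0),(i*4,4),(0,255,255),1); cv2.line(t,(0,i*4),(4,i*4),(0,255,255),1)
        if i%20==0: cv2.putText(t,str(x+i),(i*4,14),0,.35,(0,255,255),1);cv2.putText(t,str(y+i),(5,i*4+4),0,.35,(0,255,255),1)
    return t
cv2.imwrite("pics/crops.png",np.vstack([np.hstack([c(a,250,140),c(b,230,160)]),np.hstack([c(a,340,260),c(b,375,190)])]))
```

```text
(no output)
```

View pics/crops.png

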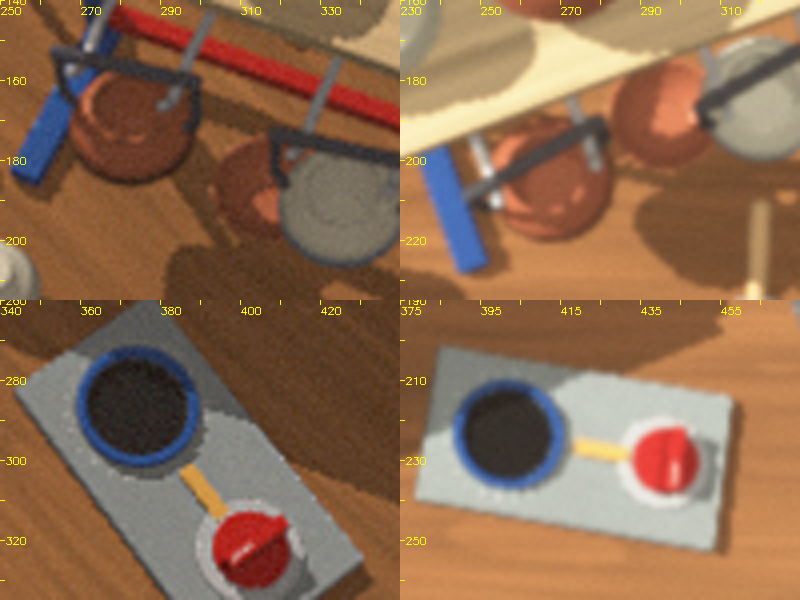

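```bash
cat > h.py <<'E'
import cv2,numpy as np,pickle
from scipy.spatial.transform import Rotation as Ro
def load(n): return pickle.load(open(n+".pkl","rb"))
def cam(f,s=None):
    """world->camera R,t"""
    if "R" in f: return f["R"],f["t"]
    T=np.eye(4);T[:3,:3]=s["eef_rot"];T[:3,3]=s["eef_pos"]
    W=np.linalg.inv(T@f["hand_eye"]);return W[:3,:3],W[:3,3]
def ray(fs,uv):
    f,s=fs;R,t=cam(f,s);K=np.array([[f["fx"],0,f["cx"]],[0,f["fy"],f["cy"]],[0,0,1]])
    p=cv2.undistortPoints(np.array([[uv]],float),K,np.array([f["k1"],0,0,0.]))[0,0]
    d=R.T@np.array([p[0],p[1],1]);return -R.T@t,d/np.linalg.norm(d)
def tri(*obs):
    A=np.zeros((3,3));b=np.zeros(3);L=[ray(fs,uv) for fs,uv in obs]
    for c,d in L: P=np.eye(3)-np.outer(d,d);A+=P;b+=P@c
    X=np.linalg.solve(A,b);return X,[round(1e3*np.linalg.norm((np.eye(3)-np.outer(d,d))@(X-c)),1) for c,d in L]
def at(fs,uv,z): c,d=ray(fs,uv);return c+d*(z-c[2])/d[2]
def proj(fs,X):
    f,s=fs;R,t=cam(f,s);p=R@X+t;p=p[:2]/p[2];p=p*(1+f["k1"]*(p@p));return p*f["fx"]+[f["cx"],f["cy"]]
def grab(n,tag):
    from bench import r
    s=r.sense();f=r.grab_frame(n);pickle.dump((f,s),open(tag+".pkl","wb"));cv2.imwrite(f"pics/{tag}.png",f["color"][:,:,::-1]);return f,s
def delta(s,p,R):
    """shift (tool axes, m) and turn (6 deg units) from state s to TCP p, R"""
    return np.round(s["eef_rot"].T@(p-s["eef_pos"]),4),np.round(np.degrees(Ro.from_matrix(s["eef_rot"].T@R).as_rotvec())/6,3)
E
python3 - <<'E'
from h import *
np.set_printoptions(precision=4,suppress=True)
S=load("scene0");T=load("top0")
for n,a,b in[("bl",(264,153),(247,208.2)),("br",(299.2,160.7),(280.5,191.5)),("pale l",(318.2,173.2),(306,187.5)),("ring",(374.7,286.5),(402.5,223.3)),("knob",(403.6,321),(444,230.3))]:
    print(n,tri((S,a),(T,b)),at(S,a,.235 if n[0] in'bp' else .032 if n=='ring' else .064),at(T,b,.235 if n[0] in'bp' else .032 if n=='ring' else .064))
print([at(T,p,.02) for p in[(385,201.75),(458.25,214.5),(454,252.75),(378.75,240)]])
for n,p in[("brush",(319,211)),("brush2",(318,262)),("mug",(208,233)),("globe",(266,254)),("yellow",(221,280)),("rackfootL",(244,226))]: print(n,at(T,p,.03))
E
```

```text
bl (array([0.4776, 0.3342, 0.2248]), [np.float64(1.6), np.float64(1.6)]) [0.4727 0.3296 0.235 ] [0.4774 0.3314 0.235 ]
br (array([0.5342, 0.2236, 0.2384]), [np.float64(0.7), np.float64(0.7)]) [0.5362 0.2249 0.235 ] [0.5343 0.2243 0.235 ]
pale l (array([0.5451, 0.1417, 0.2456]), [np.float64(1.7), np.float64(1.7)]) [0.5478 0.1466 0.235 ] [0.5489 0.1415 0.235 ]
ring (array([ 0.4601, -0.2159,  0.0256]), [np.float64(1.1), np.float64(1.1)]) [ 0.4572 -0.2162  0.032 ] [ 0.4603 -0.215   0.032 ]
knob (array([ 0.4327, -0.3631,  0.0571]), [np.float64(0.9), np.float64(0.9)]) [ 0.43  -0.363  0.064] [ 0.4329 -0.3613  0.064 ]
[array([ 0.5435, -0.1521,  0.02  ]), array([ 0.4985, -0.433 ,  0.02  ]), array([ 0.3531, -0.4108,  0.02  ]), array([ 0.3974, -0.1269,  0.02  ])]
brush [0.5023 0.0991 0.03  ]
brush2 [0.312  0.0996 0.03  ]
mug [0.4117 0.5153 0.03  ]
globe [0.3378 0.293  0.03  ]
yellow [0.239  0.4562 0.03  ]
rackfootL [0.4406 0.3801 0.03  ]
```

Bar of the red pot ≈ (0.506, 0.278, 0.233), rack x at about 28° yaw. The red pot is in the left bay, the stand ring is near (0.46, −0.216), and the knob is near (0.432, −0.362). First move: raise the arm and yaw.

```bash
python3 -m creep '[[0,0,-0.04,0,0,1,0.05],[0,0,-0.08,0,0,2.2,0.05],[0,0,-0.12,0,0,3.4,0.05],[0,0,-0.12,0,0,4.6,0.05],[0,0,-0.12,0,0,5.6,0.05]]'
cat > t.py <<'E'
from h import *
from bench import r
import sys
np.set_printoptions(precision=4,suppress=True)
def rot(yaw,lean):
    a,l=np.radians([yaw,lean]);x=np.array([np.cos(a),np.sin(a),0]);Z=np.array([0,0,1.])
    z=np.sin(l)*x-np.cos(l)*Z;y=np.cos(l)*x+np.sin(l)*Z;return np.c_[np.cross(y,z),y,z]
def go(g,R,off=0.019):
    s=r.sense();p=np.array(g)+off*R[:,2];print("t",round(s["time"],2),"shift,turn",*delta(s,p,R),"F",s["contact_force"],"q",s["qpos"])
E
python3 - <<'E'
from t import *
R=rot(27.8,35);b=np.array([.506,.278,.234]);go(b-.12*R[:,2],R)
E
```

```text
time: 0.57
eef_pos: [0.1568, 0.5276, 0.3536]
eef_rot: [[-0.636, 0.772, 0.002], [0.772, 0.636, 0.004], [0.002, 0.004, -1.0]]
contact_force: [-0.3, 0.0, -0.7]
opening: 0.589
finger_force: 0.0
t 0.57 shift,turn [-0.403   0.0538  0.0364] [-5.773 -0.615  1.882] F [-0.2711  0.0275 -0.7443] q [ 61.1227  18.6728  59.3339   0.0009 101.7259  21.6231]
```

```bash
python3 -m creep '[[-0.04,0.005,0,-0.6,-0.06,0.2,0.05],[-0.08,0.01,0.0,-1.2,-0.12,0.4,0.05],[-0.12,0.016,0,-1.8,-0.18,0.6,0.05],[-0.16,0.02,0,-2.4,-0.25,0.8,0.05],[-0.2,0.025,0,-3,-0.3,1,0.05]]'
python3 - <<'E'
from t import *
R=rot(27.8,35);b=np.array([.506,.278,.234]);go(b-.12*R[:,2],R)
E
```

```text
time: 0.98
eef_pos: [0.3047, 0.3882, 0.3514]
eef_rot: [[-0.554, 0.788, 0.269], [0.832, 0.53, 0.161], [-0.015, 0.313, -0.95]]
contact_force: [1.0, 1.1, -0.3]
opening: 0.581
finger_force: 0.0
t 0.98 shift,turn [-0.1968  0.0346  0.0511] [-2.782 -0.307  0.939] F [ 1.029   1.0559 -0.3379] q [39.5283  4.6301 79.9737 -2.7379 77.3323  5.9208]
```

```bash
python3 -m creep '[[-0.04,0.007,0.01,-0.6,-0.06,0.2,0.05],[-0.08,0.014,0.02,-1.2,-0.12,0.4,0.05],[-0.12,0.021,0.03,-1.8,-0.18,0.6,0.05],[-0.16,0.028,0.04,-2.3,-0.25,0.8,0.05],[-0.197,0.0346,0.051,-2.78,-0.3,0.94,0.05]]'
python3 -m creep '[[0,0,0,0,0,0,0.05],[0,0,0,0,0,0,0.05]]' | head -1
python3 - <<'E'
from t import *
R=rot(27.8,35);b=np.array([.506,.278,.234]);go(b-.12*R[:,2],R)
f=grab("wrist","w1");print(proj(f,b),proj(f,b+.06*R[:,0]),proj(f,b-.06*R[:,0]))
E
```

```text
time: 1.4
eef_pos: [0.455, 0.2503, 0.3166]
eef_rot: [[-0.465, 0.725, 0.508], [0.885, 0.381, 0.267], [0.0, 0.574, -0.819]]
contact_force: [0.8, 2.4, 0.4]
opening: 0.587
finger_force: 0.0
time: 1.57
t 1.57 shift,turn [ 0.0005  0.0009 -0.0009] [-0.055  0.005 -0.038] F [-0.6781  0.0978 -0.5435] q [ 10.8917   1.6938  94.4176  12.2503  51.035  -21.5854]
[320.3954 199.5245] [320.2757 112.8708] [320.4993 275.5971]
```

View pics/w1.png

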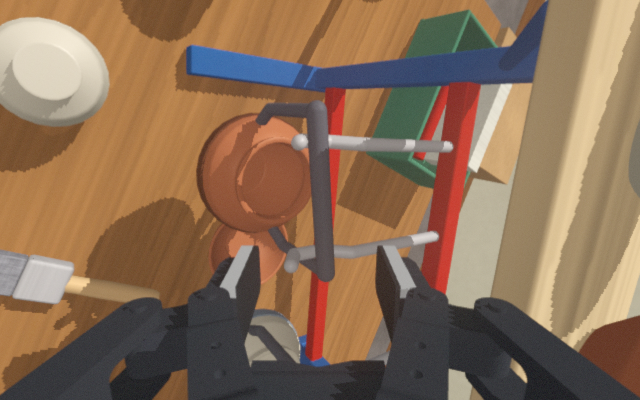

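Run:
```python
from t import *
from scipy.optimize import least_squares
W=load("w1");S=load("scene0");T=load("top0")
g=cv2.cvtColor(W[0]["color"],cv2.COLOR_RGB2GRAY).astype(int)
pts=[]
for v in list(range(118,136,3))+list(range(154,245,6)):
    row=g[v,300:340];m=np.where(row<80)[0]+300
    pts.append((m.mean(),v,len(m)))
print(np.array(pts)[::3])
pts=[p for p in pts if 10<=p[2]<=26]
def f(q):
    c=q[:3];a=q[3];d=np.array([-np.sin(a),np.cos(a),0]);e=[]
    L,Rr=c+.06*d,c-.06*d
    for fs,l,rr,w in((S,(264,153),(299.2,160.7),1),(T,(247,208.2),(280.5,191.5),1),(W,None,None,1)):
        A,B=proj(fs,L),proj(fs,Rr)
        if l: e+=list(w*(A-l))+list(w*(B-rr))
        else:
            n=np.array([(B-A)[1],-(B-A)[0]]);n/=np.linalg.norm(n)
            e+=[2*(np.array(p[:2])-A)@n/np.sqrt(len(pts)) *2 for p in pts]
            e+=[.5*(A[1]-107),.5*(B[1]-276)]
    return np.array(e)
o=least_squares(f,[.506,.278,.235,.5]);print(o.x,np.degrees(o.x[3]),o.fun.round(2))
print(at(W,pts[0][:2],.235),at(W,pts[-1][:2],.235))
```

```text
[[316.     118.       9.    ]
 [314.5    127.       4.    ]
 [319.4444 154.       9.    ]
 [319.1667 172.      12.    ]
 [320.0833 190.      12.    ]
 [322.3636 208.      11.    ]
 [321.5455 226.      11.    ]
 [322.7778 244.       9.    ]]
[0.5029 0.2786 0.238  0.5597] 32.06584066338099 [-0.43 -0.14 -0.93 -0.73  0.33  1.81 -1.14 -0.34 -0.64  0.18 -1.36 -0.22
 -0.13 -0.33  1.6   1.2  -1.2  -0.03  0.93  1.73 -0.82]
[0.4922 0.2986 0.235 ] [0.5221 0.253  0.235 ]
```

The picture shows the bar running from (317,107) to (325,276) with the prongs at rows 145 and 258. The grasp point falls between them. Fused estimate: bar (0.503, 0.2786, 0.236), yaw ≈ 31°. I'll align and advance.

Run:
```python
from t import *
R=rot(31.2,35);b=np.array([.503,.2786,.236]);go(b-.06*R[:,2],R);go(b,R)
```

```text
t 1.62 shift,turn [-0.0004 -0.      0.0567] [-0.045  0.317 -0.481] F [-0.4462  0.5987  0.3286] q [ 11.0593   1.6527  94.3607  12.2306  51.064  -21.549 ]
t 1.62 shift,turn [0.0016 0.0002 0.1166] [-0.045  0.317 -0.481] F [-0.4462  0.5987  0.3286] q [ 11.0593   1.6527  94.3607  12.2306  51.064  -21.549 ]
```

```bash
python3 -m creep '[[0,0,0.02,-0.04,0.32,-0.48,0.05],[0,0,0.045,-0.04,0.32,-0.48,0.05],[0,0,0.07,-0.04,0.32,-0.48,0.05],[0.001,0,0.095,-0.04,0.32,-0.48,0.05],[0.0015,0,0.1165,-0.04,0.32,-0.48,0.05]]'
python3 -m creep '[[0,0,0,0,0,0,0.05],[0,0,0,0,0,0,0.05]]' | head -1
python3 - <<'E'
from t import *
R=rot(31.2,35);b=np.array([.503,.2786,.236]);go(b,R);grab("wrist","w2")
E
```

```text
time: 2.03
eef_pos: [0.5116, 0.2869, 0.2199]
eef_rot: [[-0.522, 0.698, 0.49], [0.853, 0.428, 0.3], [-0.0, 0.574, -0.819]]
contact_force: [-0.3, 0.6, 0.5]
opening: 0.586
finger_force: 0.0
time: 2.2
t 2.2 shift,turn [-0.0023 -0.0001  0.0001] [-0.007 -0.028  0.033] F [-0.1969  0.4452  0.5447] q [ 12.9447  14.0198  96.5287  17.5369  37.218  -29.4612]
```

View pics/w2.png

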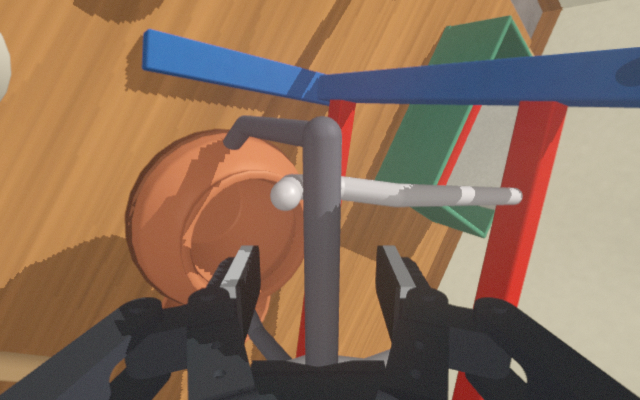

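The bar sits at column 321, centred between the fingers (248 and 392), with the left prong at row 192. Next I close the fingers.

```bash
python3 -m creep '[[0,0,0,0,0,0,0],[0,0,0,0,0,0,0],[0,0,0,0,0,0,0],[0,0,0,0,0,0,0],[0,0,0,0,0,0,0]]'
python3 -m creep '[[0,0,0,0,0,0,0],[0,0,0,0,0,0,0],[0,0,0,0,0,0,0]]'
python3 - <<'E'
from t import *
s=r.sense();R=s["eef_rot"];W=load("w2")
a=np.radians(31.2);b=np.array([.503,.2786,.236]);d=np.array([-np.sin(a),np.cos(a),0])
print("pred left end",proj(W,b+.06*d),proj(W,b+.0*d));x=np.array([np.cos(a),np.sin(a),0])
for v in([0,0,.03],-.1*x+[0,0,.03],-.14*x+[0,0,.03]): print(R.T@v)
E
```

```text
time: 2.67
eef_pos: [0.5129, 0.285, 0.2226]
eef_rot: [[-0.519, 0.697, 0.494], [0.855, 0.424, 0.299], [-0.001, 0.577, -0.816]]
contact_force: [0.1, 1.3, 6.1]
opening: 0.135
finger_force: 58.6
time: 2.92
eef_pos: [0.5129, 0.285, 0.2226]
eef_rot: [[-0.519, 0.698, 0.494], [0.855, 0.424, 0.299], [-0.001, 0.577, -0.816]]
contact_force: [-0.7, 1.2, 7.8]
opening: 0.139
finger_force: 58.6
pred left end [318.6243 135.2346] [317.9044 290.1336]
[-0.      0.0173 -0.0245]
[ 0.0001 -0.0643 -0.0822]
[ 0.0002 -0.097  -0.1053]
```

```bash
python3 -m creep '[[0,0.004,-0.006,0,0,0,0],[0,0.009,-0.012,0,0,0,0],[0,0.013,-0.018,0,0,0,0],[0,0.0173,-0.0245,0,0,0,0],[0,0.0188,-0.0267,0,0,0,0]]'
python3 -m creep '[[0,0,0,0,0,0,0],[0,0,0,0,0,0,0],[0,0,0,0,0,0,0]]'
```

```text
time: 3.33
eef_pos: [0.5081, 0.2837, 0.2482]
eef_rot: [[-0.521, 0.708, 0.477], [0.854, 0.429, 0.295], [0.004, 0.561, -0.828]]
contact_force: [-0.5, -2.8, -30.3]
opening: 0.135
finger_force: 75.8
time: 3.58
eef_pos: [0.5083, 0.2838, 0.2484]
eef_rot: [[-0.521, 0.707, 0.479], [0.854, 0.429, 0.295], [0.004, 0.562, -0.827]]
contact_force: [-6.1, -4.2, -20.5]
opening: 0.131
finger_force: 75.4
```

Run:
```python
from h import *
a=grab("scene","s3")[0]["color"][:,:,::-1][100:225,220:400];b=grab("wrist","w3")[0]["color"][:,:,::-1]
cv2.imwrite("pics/c3.png",np.vstack([cv2.resize(a,(480,333),interpolation=cv2.INTER_CUBIC),cv2.resize(b,(480,267) )[:267]]))
from bench import r;print(r.sense()["contact_force"],r.sense()["ft_torque"],r.sense()["qpos"])
```

```text
[ -6.86067342  -4.39219193 -19.62341315] [-1.16897264  2.06872412 -0.137735  ] [ 12.7753093   12.00256156  93.71313805  15.61103427  42.59967192
 -27.0612591 ]
```

View pics/c3.png

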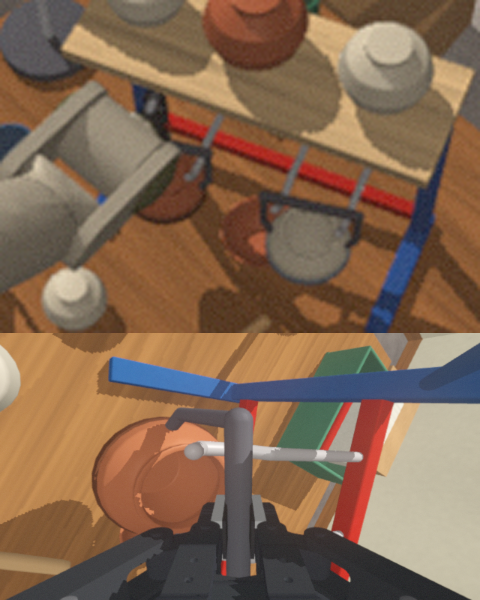

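The pot and bar have risen clear of the prong tip (tip at (192,450), bar at column 237). But something pushes the tool down and toward the front, which could be the shelf. I'll edge forward and down a little and watch the force.

```bash
python3 -m creep '[[0,-0.004,-0.003,0,0,0,0],[0,-0.008,-0.006,0,0,0,0],[0,-0.008,-0.006,0,0,0,0],[0,-0.008,-0.006,0,0,0,0]]'
```

```text
time: 4.02
eef_pos: [0.5039, 0.2796, 0.255]
eef_rot: [[-0.519, 0.698, 0.493], [0.855, 0.425, 0.298], [-0.001, 0.576, -0.817]]
contact_force: [0.1, -0.3, -4.1]
opening: 0.131
finger_force: 74.7
```

Free now: −4.1 N is just the pot's weight. I'll pull it straight out to the front.

```bash
python3 -m creep '[[0,-0.012,-0.0085,0,0,0,0],[0,-0.032,-0.022,0,0,0,0],[0,-0.056,-0.039,0,0,0,0],[0,-0.082,-0.057,0,0,0,0],[0,-0.107,-0.075,0,0,0,0]]'
python3 -m creep '[[0,-0.016,-0.011,0,0,0,0],[0,-0.016,-0.011,0,0,0,0],[0,-0.016,-0.011,0,0,0,0]]'
python3 - <<'E'
from t import *
go([.46,-.2155,.25],rot(-25,35))
f=grab("top","t4");grab("wrist","w4")
E
```

```text
time: 4.43
eef_pos: [0.391, 0.2114, 0.2542]
eef_rot: [[-0.52, 0.698, 0.492], [0.854, 0.426, 0.298], [-0.001, 0.575, -0.818]]
contact_force: [0.2, -1.2, -3.8]
opening: 0.134
finger_force: 74.7
time: 4.68
eef_pos: [0.3755, 0.2012, 0.2548]
eef_rot: [[-0.518, 0.698, 0.494], [0.855, 0.424, 0.297], [-0.002, 0.577, -0.817]]
contact_force: [0.7, 0.3, -3.6]
opening: 0.133
finger_force: 74.6
t 4.68 shift,turn [-0.4092 -0.1247 -0.0621] [ 0.041 -5.374  7.676] F [ 0.6566  0.3361 -3.6359] q [  1.6319  -5.8505 112.506   23.9151  44.334  -42.5416]
```

```bash
python3 -m creep '[[-0.015,-0.004,-0.002,0,-0.2,0.28,0],[-0.04,-0.012,-0.006,0,-0.5,0.7,0],[-0.07,-0.021,-0.01,0,-0.9,1.28,0],[-0.1,-0.03,-0.015,0.01,-1.3,1.86,0],[-0.13,-0.04,-0.02,0.01,-1.7,2.43,0]]' | head -2
python3 - <<'E'
from t import *
go([.46,-.2155,.25],rot(-25,35))
E
```

```text
time: 5.2
eef_pos: [0.4061, 0.0662, 0.2473]
t 5.2 shift,turn [-0.2933 -0.0109  0.0084] [ 0.006 -3.664  5.239] F [ 0.5573 -0.4327 -3.9126] q [-19.3971  -7.0706 114.7932  26.0994  44.8236 -46.958 ]
```

```bash
python3 -m creep '[[-0.03,-0.001,0.001,0,-0.4,0.57,0],[-0.06,-0.002,0.002,0,-0.8,1.14,0],[-0.09,-0.003,0.003,0,-1.2,1.71,0],[-0.12,-0.004,0.003,0,-1.6,2.28,0],[-0.15,-0.005,0.004,0,-2,2.86,0]]' | head -2
python3 - <<'E'
from t import *
go([.46,-.2155,.25],rot(-25,35))
E
```

```text
time: 5.62
eef_pos: [0.4393, -0.0805, 0.2411]
t 5.62 shift,turn [-0.1343  0.0362  0.0335] [ 0.003 -1.659  2.372] F [-0.5252  0.4635 -4.0646] q [-34.8713  -2.2122 111.8404  23.63    40.9091 -41.1606]
```

```bash
python3 -m creep '[[-0.03,0.008,0.007,0,-0.4,0.57,0],[-0.06,0.016,0.015,0,-0.8,1.14,0],[-0.09,0.024,0.022,0,-1.2,1.71,0],[-0.115,0.031,0.029,0,-1.5,2.14,0],[-0.134,0.036,0.0335,0,-1.66,2.37,0]]' | head -2
python3 -m creep '[[0,0,0,0,0,0,0],[0,0,0,0,0,0,0],[0,0,0,0,0,0,0]]' | head -5
python3 - <<'E'
from t import *
go([.46,-.2155,.25],rot(-25,35))
a=grab("scene","s5");b=grab("top","t5")
def c(im,x,y):
    t=cv2.resize(im[y:y+100,x:x+133],(400,300),interpolation=cv2.INTER_CUBIC)
    for i in range(0,133,20):
        cv2.line(t,(i*3,0),(i*3,4),(0,255,255),1);cv2.putText(t,str(x+i),(i*3,14),0,.35,(0,255,255),1)
        if i<100: cv2.putText(t,str(y+i),(5,i*3+4),0,.35,(0,255,255),1)
    return t
L=[c(f[0]["color"][:,:,::-1],x,y) for f,x,y in((a,310,220),(b,340,160))]
cv2.imwrite("pics/c5.png",np.hstack(L))
E
```

```text
time: 6.03
eef_pos: [0.4707, -0.2201, 0.2338]
time: 6.28
eef_pos: [0.4694, -0.2173, 0.2337]
eef_rot: [[0.418, 0.745, 0.52], [0.908, -0.343, -0.239], [0.0, 0.572, -0.82]]
contact_force: [-0.4, 0.3, -4.4]
opening: 0.134
t 6.28 shift,turn [-0.0024  0.0018  0.0003] [-0.013 -0.03   0.035] F [-0.4264  0.2572 -4.3918] q [-43.4237   6.2109 104.2741  17.6423  37.3639 -29.6829]
```

View pics/c5.png

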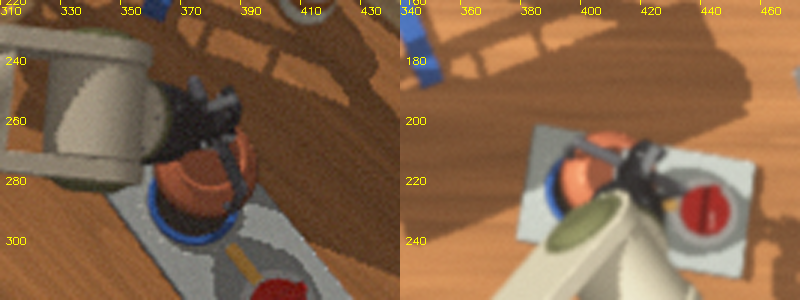

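```bash
cat > fit.py <<'E'
from t import *
from scipy.optimize import minimize
def hull(fs,o,Rp):
    th=np.linspace(0,2*np.pi,60);P=[]
    for rr,z in((.03,0),(.055,.048),(.038,.088)):
        P+=[proj(fs,o+Rp@np.array([rr*np.cos(t),rr*np.sin(t),z])) for t in th]
    return cv2.convexHull(np.array(P,np.float32))
def masks(fs,win):
    c=fs[0]["color"].astype(int);h=cv2.cvtColor(fs[0]["color"],cv2.COLOR_RGB2HSV)
    u0,u1,v0,v1=win;w=np.zeros(c.shape[:2],bool);w[v0:v1,u0:u1]=1
    red=w&((h[...,0]<12)|(h[...,0]>174))&(h[...,1]>115)&(h[...,2]>60)
    free=w&~red&(h[...,2]>100)|(w&(h[...,0]>95)&(h[...,0]<125)&(h[...,1]>120)) # plate, bench, ring: surely not pot
    return red,free
def cost(q,obs,bar,yaw,ret=False):
    tilt,sl=q[:2];Ry=Ro.from_euler("z",yaw,degrees=True)*Ro.from_euler("y",tilt,degrees=True);Rp=Ry.as_matrix()
    o=bar+sl*Rp[:,1]+(q[2] if len(q)>2 else 0)*Rp[:,0]-.15*Rp[:,2];e=0
    for fs,red,free in obs:
        m=np.zeros(red.shape,np.uint8);hp=hull(fs,o,Rp)
        m=np.zeros((1600,2560),np.uint8);cv2.fillConvexPoly(m,np.int32(hp*4+1.5),255);m=cv2.resize(m,(640,400),interpolation=cv2.INTER_AREA)/255.
        e+=(red*(1-m)).sum()+(free*m).sum()
    return (e,o) if ret else e
E
python3 - <<'E'
from fit import *
S=load("s5");T=load("t5");s=S[1];R=s["eef_rot"];bar=s["eef_pos"]-.019*R[:,2];yaw=np.degrees(np.arctan2(R[1,2],R[0,2]))
print("bar",bar,"yaw",yaw)
obs=[(S,*masks(S,(355,405,240,305))),(T,*masks(T,(385,420,195,232)))]
for k,o in enumerate(obs):
    v=o[0][0]["color"][:,:,::-1].copy();v[o[1]]=(0,255,0);v[o[2]]=(255,0,255)
    cv2.imwrite(f"pics/m{k}.png",v)
print([int(o[1].sum()) for o in obs],[int(o[2].sum()) for o in obs])
for ob in(obs,obs[:1],obs[1:]):
    g=min((cost((t,y),ob,bar,yaw),t,y) for t in np.arange(-14,15,1) for y in np.arange(-.012,.0121,.002));print(g,cost((0,0),ob,bar,yaw))
E
python3 - <<'E'
import cv2,numpy as np
a=cv2.imread("pics/m0.png")[225:315,340:440];b=cv2.imread("pics/m1.png")[180:270,360:460]
cv2.imwrite("pics/m.png",cv2.resize(np.hstack([a,b]),None,fx=4,fy=4,interpolation=0))
E
```

```text
bar [ 0.4595 -0.2127  0.2492] yaw -24.68359350848264
[623, 299] [667, 812]
(np.float64(362.3607843137255), np.int64(-1), np.float64(0.0)) 367.3921568627451
(np.float64(93.06666666666666), np.int64(-1), np.float64(-0.004)) 99.25882352941176
(np.float64(257.1333333333333), np.int64(-2), np.float64(0.002)) 268.1333333333333
```

View pics/m.png

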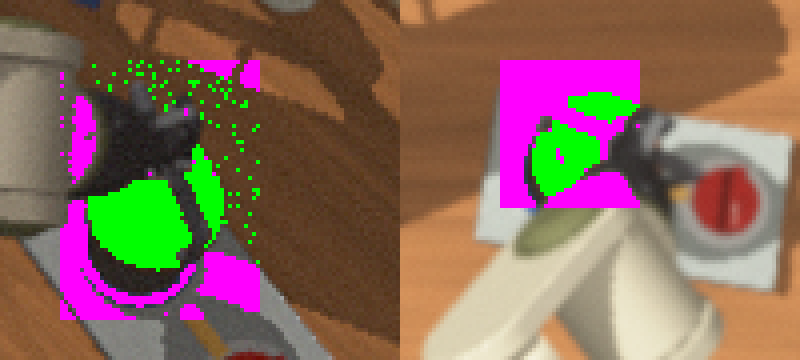

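Overlay check: the pot silhouette fits with about 1–2° tilt and no slide, and its underside is centred about 3 mm from the ring centre. I'll lower it gently.

```bash
python3 -m creep '[[-0.001,-0.006,0.0075,0,0,0,0],[-0.0024,-0.015,0.02,0,0,0,0],[-0.0024,-0.024,0.032,0,0,0,0],[-0.0024,-0.031,0.0425,0,0,0,0],[-0.0024,-0.0355,0.049,0,0,0,0]]' | sed -n '1,2p;4p'
python3 -m creep '[[0,0,0,0,0,0,0],[0,-0.0015,0.002,0,0,0,0],[0,-0.003,0.004,0,0,0,0],[0,-0.0045,0.006,0,0,0,0],[0,-0.0045,0.006,0,0,0,0]]' | sed -n '1,2p;4p'
python3 - <<'E'
from t import *
s=r.sense();print("bar",s["eef_pos"]-.019*s["eef_rot"][:,2])
E
```

```text
time: 6.8
eef_pos: [0.4671, -0.2188, 0.1725]
contact_force: [-0.5, -0.3, -5.3]
time: 7.22
eef_pos: [0.4672, -0.2194, 0.166]
contact_force: [0.4, 0.4, -3.9]
bar [ 0.4573 -0.2149  0.1816]
```

```bash
python3 -m creep '[[0,-0.0015,0.002,0,0,0,0],[0,-0.003,0.004,0,0,0,0],[0,-0.004,0.006,0,0,0,0],[0,-0.0045,0.0065,0,0,0,0],[0,-0.0045,0.0065,0,0,0,0]]' | sed -n '1,2p;4p'
python3 -m creep '[[0,-0.0006,0.0008,0,0,0,0],[0,-0.0011,0.0016,0,0,0,0],[0,-0.0011,0.0016,0,0,0,0]]' | sed -n '1,2p;4p'
```

```text
time: 7.63
eef_pos: [0.4674, -0.2197, 0.1583]
contact_force: [-0.1, 0.5, -2.7]
time: 7.88
eef_pos: [0.4684, -0.2206, 0.1584]
contact_force: [0.1, 1.4, 9.5]
```

Contact occurred at the expected seated height: the bar was about 3 mm below the pad centre when gripped. I'll relax the load, then open.

```bash
python3 -m creep '[[0,0.0011,-0.0016,0,0,0,0],[0,0.0011,-0.0016,0,0,0,0],[0,0.0011,-0.0016,0,0,0,0]]' | sed -n '1,2p;4p'
python3 -m creep '[[0,0,0,0,0,0,0.02],[0,0,0,0,0,0,0.035],[0,0,0,0,0,0,0.05],[0,0,0,0,0,0,0.05],[0,0,0,0,0,0,0.05]]'
python3 - <<'E'
from t import *
f=grab("wrist","w6");grab("scene","s6");g=grab("top","t6")
E
```

```text
time: 8.13
eef_pos: [0.4673, -0.2196, 0.1583]
contact_force: [0.1, 0.4, 1.0]
time: 8.55
eef_pos: [0.4673, -0.2196, 0.1581]
eef_rot: [[0.419, 0.744, 0.52], [0.908, -0.344, -0.241], [-0.0, 0.573, -0.819]]
contact_force: [-0.1, 0.6, -0.3]
opening: 0.586
finger_force: 0.0
```

View pics/w6.png

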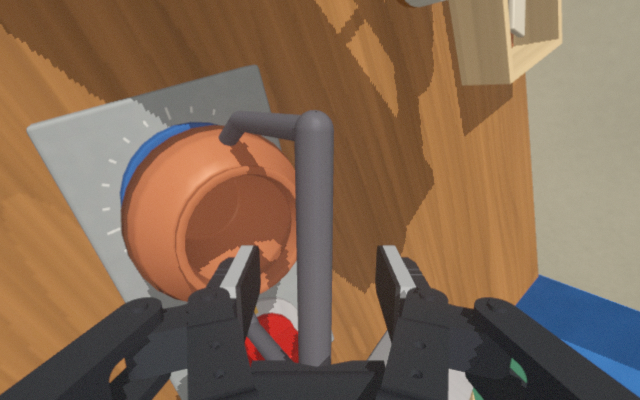

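The pot stands in the ring and the bar (column 314) is clear of both fingers. I'll retreat along the tool axis and check from the fixed cameras.

```bash
python3 -m creep '[[0,0,-0.015,0,0,0,0.05],[0,0,-0.04,0,0,0,0.05],[0,0,-0.075,0,0,0,0.05],[0,0,-0.11,0,0,0,0.05],[0,0,-0.14,0,0,0,0.05]]' | sed -n '1,2p'
python3 - <<'E'
from fit import *
R=rot(81,0)  # tool x = stand x?
R=np.c_[[np.cos(np.radians(-9)),np.sin(np.radians(-9)),0],np.cross([0,0,-1],[np.cos(np.radians(-9)),np.sin(np.radians(-9)),0]),[0,0,-1]]
go([.4345,-.363,.27],R,0)
S=grab("scene","s7");T=grab("top","t7");W=grab("wrist","w7")
s=load("w6")[1];R6=s["eef_rot"];bar=s["eef_pos"]-.0225*R6[:,2]
obs=[(S,*masks(S,(355,400,250,308)))]
for ob in(obs,):
    print(min((cost((t,y,x),ob,bar-[0,0,0],-24.8),t,y,x) for t in (-4,-2,0,2,4) for y in np.arange(-.012,.0121,.002) for x in np.arange(-.012,.0121,.002)))
E
```

```text
time: 9.12
eef_pos: [0.3933, -0.1852, 0.2743]
t 9.12 shift,turn [-0.1442  0.0892  0.0678] [ 4.988 -3.765 11.96 ] F [ 0.0056 -0.8715 -0.0027] q [-49.5615  -6.0852 109.0222  19.3752  46.2784 -34.3853]
(np.float64(93.50196078431372), -2, np.float64(-0.004), np.float64(-0.004))
```

View pics/w7.png

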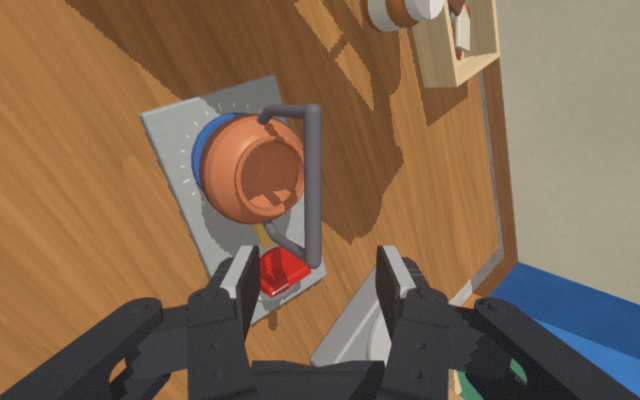

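```bash
python3 -m creep '[[-0.028,0.017,0.013,0.4,-0.3,0.96,0.06],[-0.057,0.035,0.026,0.8,-0.6,1.92,0.06],[-0.086,0.053,0.04,1.2,-0.9,2.88,0.06],[-0.115,0.071,0.054,1.6,-1.2,3.83,0.06],[-0.144,0.089,0.0678,2,-1.5,4.8,0.06]]' | sed -n '1,2p'
cat >> t.py <<'E'
def down(yaw):
    x=np.array([np.cos(np.radians(yaw)),np.sin(np.radians(yaw)),0]);z=np.array([0,0,-1.]);return np.c_[x,np.cross(z,x),z]
E
python3 - <<'E'
from t import *
go([.4345,-.363,.24],down(-9),0)
W=load("w7");th=np.linspace(0,2*np.pi,200);C=np.c_[np.cos(th),np.sin(th),0*th]
def ext(c,rr):
    P=np.array([proj(W,np.array(c)+rr*k) for k in C]);return P.min(0),P.max(0)
s=load("w6")[1];bar=s["eef_pos"]-.0225*s["eef_rot"][:,2];print("bar",bar)
print("ring",ext([.459,-.215,.032],.052),"wide@ring",ext([.459,-.215,.068],.055),"wide@bar",ext([bar[0],bar[1],.068],.055),"knob",proj(W,np.array([.4345,-.363,.064])))
E
```

```text
time: 9.68
eef_pos: [0.436, -0.3651, 0.2662]
t 9.68 shift,turn [-0.0027 -0.0117  0.0234] [ 2.936 -2.239  7.117] F [ 0.3098 -0.485   1.2307] q [-54.2764  13.3707  83.9888   5.9051  61.7347  -0.3416]
bar [ 0.4556 -0.2142  0.1766]
ring (array([193.584 , 113.1036]), array([283.1952, 208.1265])) wide@ring (array([202.1751, 111.3513]), array([302.0275, 219.5155])) wide@bar (array([198.4936, 112.1907]), array([299.3784, 220.8113])) knob [290.7303 282.0866]
```

```bash
python3 -m creep '[[0,0,0,0.5,-0.4,1.2,0.06],[0,0,0,0.9,-0.7,2.2,0.06],[0,0,0,1.3,-1,3.2,0.06],[0,0,0,1.7,-1.3,4.2,0.06],[0,0,0,2,-1.55,4.9,0.06]]' | sed -n '1,2p'
python3 - <<'E'
from t import *
go([.4345,-.363,.2],down(-9),0)
E
```

```text
time: 10.1
eef_pos: [0.4362, -0.3636, 0.2661]
t 10.1 shift,turn [-0.0056 -0.0077  0.0655] [ 0.933 -0.695  2.215] F [-0.1503  0.7154 -0.0735] q [-51.5297  19.3417  72.6564  -0.5061  81.0528  34.2123]
```

```bash
python3 -m creep '[[0,0,0.01,0.4,-0.3,1,0.06],[-0.002,-0.003,0.03,0.8,-0.6,1.9,0.06],[-0.004,-0.005,0.05,0.93,-0.7,2.2,0.06],[-0.0056,-0.0077,0.065,0.93,-0.7,2.21,0.06],[-0.0056,-0.0077,0.0655,0.93,-0.7,2.21,0.06]]' | sed -n '1,2p'
python3 - <<'E'
from t import *
go([.4345,-.363,.06],down(-9),0)
f=grab("wrist","w8");print(proj(f,np.array([.4345,-.363,.064])))
E
```

```text
time: 10.52
eef_pos: [0.4335, -0.3621, 0.197]
t 10.52 shift,turn [0.0016 0.001  0.137 ] [-0.018  0.03   0.053] F [ 0.3536  0.1788 -1.2358] q [-51.8603  24.89    75.1933  -0.0427  80.1205  46.8292]
[319.0513 184.7293]
```

View pics/w8.png

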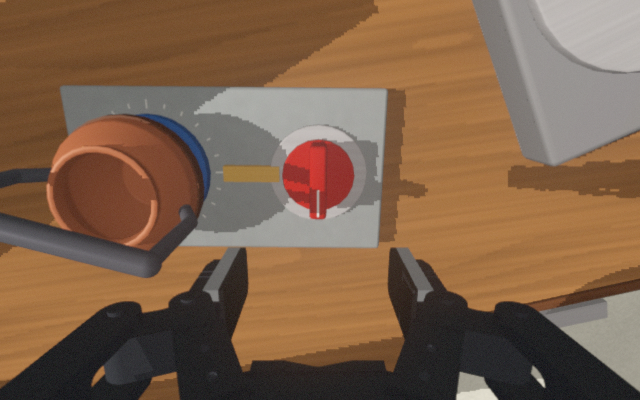

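Run:
```python
from t import *
f=load("w8");a,b=at(f,(318,142),.064),at(f,(318,218),.064);m=(a+b)/2;print(a,b,m,np.linalg.norm(a-b),np.degrees(np.arctan2(*(a-b)[1::-1])))
go([m[0],m[1],.042],down(-9),0)
```

```text
[ 0.4682 -0.3673  0.064 ] [ 0.4069 -0.3579  0.064 ] [ 0.4375 -0.3626  0.064 ] 0.06201029164252218 -8.646061657196604
t 10.57 shift,turn [ 0.0037 -0.0006  0.1572] [0.003 0.007 0.056] F [-0.1555  1.2608 -0.2174] q [-51.8581  24.7704  75.0119  -0.0453  80.2369  46.8165]
```

The knob bar spans (318,142)–(318,218), which puts its centre at (0.4375, −0.3626), yaw −9°. The fingers are already aligned, so I'll descend.

```bash
python3 -m creep '[[0.0037,-0.0006,0.035,0,0,0.05,0.05],[0.0037,-0.0006,0.07,0,0,0.05,0.05],[0.0037,-0.0006,0.105,0,0,0.05,0.05],[0.0037,-0.0006,0.135,0,0,0.05,0.05],[0.0037,-0.0006,0.155,0,0,0.05,0.05]]' | sed -n '1,2p;4p'
python3 -m creep '[[0,0,0,0,0,0,0.05],[0,0,0,0,0,0,0.03],[0,0,0,0,0,0,0],[0,0,0,0,0,0,0],[0,0,0,0,0,0,0]]'
python3 -m creep '[[0,0,0,0,0,0,0],[0,0,0,0,0,0,0],[0,0,0,0,0,0,0]]'
```

```text
time: 10.98
eef_pos: [0.438, -0.3634, 0.0447]
contact_force: [-0.2, -0.2, -0.5]
time: 11.4
eef_pos: [0.4392, -0.3632, 0.0494]
eef_rot: [[0.988, -0.157, 0.005], [-0.157, -0.988, -0.005], [0.006, 0.004, -1.0]]
contact_force: [1.8, 7.9, 9.0]
opening: 0.144
finger_force: 59.4
time: 11.65
eef_pos: [0.4392, -0.3632, 0.0494]
eef_rot: [[0.988, -0.156, 0.005], [-0.156, -0.988, -0.005], [0.006, 0.004, -1.0]]
contact_force: [2.5, 7.1, 6.6]
opening: 0.142
finger_force: 59.3
```

```bash
python3 -m creep '[[0,0,0,0,0,1,0],[0,0,0,0,0,2,0],[0,0,0,0,0,3,0],[0,0,0,0,0,4,0],[0,0,0,0,0,4.5,0]]'
python3 -m creep '[[0,0,0,0,0,1,0],[0,0,0,0,0,2,0],[0,0,0,0,0,3,0],[0,0,0,0,0,4,0],[0,0,0,0,0,4.5,0]]'
```

```text
time: 12.07
eef_pos: [0.4386, -0.3644, 0.0494]
eef_rot: [[0.806, -0.592, 0.004], [-0.592, -0.806, -0.008], [0.008, 0.004, -1.0]]
contact_force: [-1.8, 0.9, 5.4]
opening: 0.146
finger_force: 59.1
time: 12.48
eef_pos: [0.4376, -0.3652, 0.0494]
eef_rot: [[0.45, -0.893, 0.002], [-0.893, -0.45, -0.009], [0.009, 0.002, -1.0]]
contact_force: [-8.4, -2.4, 5.4]
opening: 0.149
finger_force: 59.3
```

```bash
python3 -m creep '[[0,0,0,0,0,0.9,0],[0,0,0,0,0,1.7,0],[0,0,0,0,0,2.4,0],[0,0,0,0,0,2.4,0],[0,0,0,0,0,2.4,0]]'
python3 -m creep '[[0,0,0,0,0,0,0.02],[0,0,0,0,0,0,0.035],[0,0,0,0,0,0,0.045],[0,0,0,0,0,0,0.045],[0,0,0,0,0,0,0.045]]'
python3 -m creep '[[0,0,-0.01,0,0,0,0.045],[0,0,-0.035,0,0,0,0.045],[0,0,-0.07,0,0,0,0.045],[0,0,-0.1,0,0,0,0.045],[0,0,-0.13,0,0,0,0.045]]'
python3 - <<'E'
from h import *
w=grab("wrist","w9")[0]["color"];s=grab("scene","s9")[0]["color"];t=grab("top","t9")[0]["color"]
v=np.vstack([cv2.resize(w,(480,300)),np.hstack([cv2.resize(s[100:325,220:445],(240,240)),cv2.resize(t[100:290,200:480],(240,240))])])
cv2.imwrite("pics/c9.png",v[:,:,::-1])
E
```

```text
time: 12.9
eef_pos: [0.4369, -0.3654, 0.0494]
eef_rot: [[0.218, -0.976, 0.001], [-0.976, -0.218, -0.008], [0.008, 0.001, -1.0]]
contact_force: [-11.2, -3.2, 6.8]
opening: 0.148
finger_force: 59.5
time: 13.32
eef_pos: [0.4384, -0.3638, 0.0474]
eef_rot: [[0.218, -0.976, 0.003], [-0.976, -0.218, -0.005], [0.006, -0.002, -1.0]]
contact_force: [0.8, 0.8, -0.7]
opening: 0.526
finger_force: 0.0
time: 13.73
eef_pos: [0.4378, -0.363, 0.1796]
eef_rot: [[0.218, -0.976, 0.003], [-0.976, -0.218, -0.005], [0.006, -0.002, -1.0]]
contact_force: [0.5, 0.3, -0.8]
opening: 0.524
finger_force: 0.0
```

View pics/c9.png

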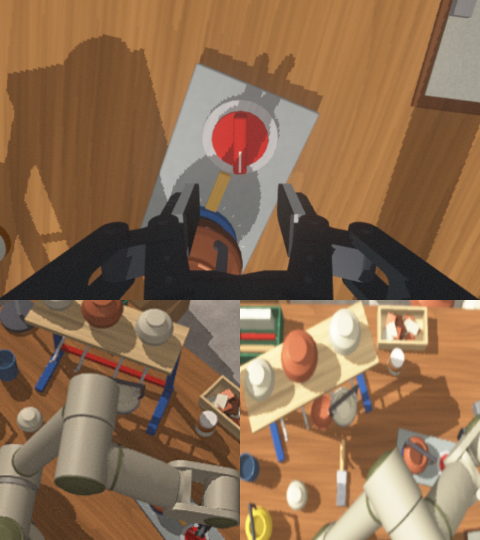

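The wrist view shows the knob bar at (239,140), standing in line with the fingers at yaw −77° (about 1.19 rad), and the tongue at the ring. The pale pot still hangs. I'll back off a little further, settle and hand in.

```bash
python3 -m creep '[[0,0,-0.03,0,0,0,0.045],[0,0,-0.06,0,0,0,0.045],[0,0,-0.08,0,0,0,0.045],[0,0,-0.08,0,0,0,0.045],[0,0,-0.08,0,0,0,0.045]]'
python3 -m creep '[[0,0,0,0,0,0,0.045],[0,0,0,0,0,0,0.045],[0,0,0,0,0,0,0.045]]' | sed -n '1p;4p'
python3 - <<'E'
from bench import r
print(r.hand_in())
E
```

```text
time: 14.3
eef_pos: [0.4376, -0.3627, 0.2569]
eef_rot: [[0.218, -0.976, 0.003], [-0.976, -0.218, -0.005], [0.005, -0.001, -1.0]]
contact_force: [-0.1, 0.7, -0.3]
opening: 0.528
finger_force: 0.0
time: 14.55
contact_force: [-0.1, 0.3, -0.5]
the job is handed in; nothing more can be done
None
```

I handed the job in at 14.6 s with no verdict shown: by my camera and pose readings the red pot stands upright in the blue ring and let go of, the knob is at about 1.19 rad (locked), and the pale pot still hangs; during the lift the tool briefly met 20–30 N of resistance from an unidentified contact.

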